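# Set out the watch counter for a reseal

### The arm

A 6-joint arm with a two-finger parallel gripper is mounted at the origin on the work surface. World frame = base frame: x ahead of the robot, y to its left, z up, the work surface at z = 0. Lengths are in m, angles in rad, forces in N, time in s.
With the tool pointing down it reaches from about 0.3 to 0.875 m from the base axis. Payload 6.4 kg.
Tool frame: the origin (TCP) lies midway between the tips of the shut fingers; the grasp point (between the pads) lies ctrl.grip_point_offset behind it (ctrl.grip_point_offset is the distance from the TCP to the grasp point, in m); z points along the fingers, y is the direction in which the jaws open and shut (so a half turn about z gives the same grasp; the last joint's range is limited). The gripper opens to 85 mm and grips with 20 to 120 N. Pads are 22 mm wide; open, the fingers measure 114 mm over their backs; the gripper's body (76 mm by 85 mm) begins 54 mm behind the grasp point. The pads swing forward as they close: fully open they stand 13 mm farther back than shut.
Start: joints at [0.99, 0.181, 1.607, -0, 1.354, -0.206], TCP at [0.21, 0.535, 0.231] pointing down, gripper open.
Joint ranges: [-2.99, 2.99], [-0.89, 2.07], [0.3, 2.58], [-1.14, 4.28], [0, 2.63], [-3.12, 3.12]. Speed limits (rad/s): [2.57, 2.57, 3.01, 3.14, 3.14, 3.14].

### API

Orientations are given as a unit quaternion [w, x, y, z].
In Python, from bench import ctrl, viewer gives the robot as it stands.
- The arm moves only by the shell command python3 -m handwheel 'ROWS' [OPENING]. ROWS is JSON, a list of rows, each an object with "travel": the shift along the tool's x, y, z as a fraction of full scale, a list of three; "dr": the turn, a rotation vector about the tool's x, y, z as a fraction of full scale, a list of three. A call has 1 to 20 rows; each row shifts and turns the pose as measured when the row begins, along the tool's axes as they then stand; what a row does not reach is not made up. Full scale, the value 1, is 150 mm for a shift and 30 degrees for a turn. A row lasts 1/12 s, in which the tool goes at most 41.7 mm and 7.16 degrees, less where a joint would pass 70% of its speed; a pose out of reach is approached as far as the arm can. A call with a number of a shift or a turn outside -1 to 1 is refused whole. A call with a gripper value outside its range is refused whole. OPENING is the opening, from -1 (shut) to 1 (fully open), set as the call begins (- or left out, the last holds). The fingers move at their own pace and stop on an object; the grip force is fixed at half the most. Time passes only in rows, so rows that do not move let the fingers close. It gives the time, the measured TCP pose, the force and the opening at its end, in the units of the state.
- ctrl.get_obs(): the state, without advancing time (a new reading comes with each control period).
- viewer.camera(name): name is "side" or "top" or "wrist"; returns the picture (384x512x3 uint8, red, green, blue); there is no depth.
- viewer.get_calibration(name): a dict with "camera_matrix" (3x3 intrinsics, pixels), "R" (3x3) and "t" (3): a world point X has camera coordinates R X + t. Camera axes: x right, y down, z forward; pixel columns grow to the right and rows downward; lengths in m; the calibration is good to about 2 mm. A picture is of the moment at which its call begins: read the wrist's pose just before it. get_calibration takes no time and is no camera call; for the wrist camera it gives the pose at the moment of the call.
- ctrl.hand_in(): hands the job in, once; it reports no verdict.
The state is a dict: "time_s": time; "q": joint angles; "dq": joint speeds; "joint_efforts": joint torques, N m; "eef_pos": TCP position; "eef_rot": TCP orientation; "wrist_force": force on the tool from outside, world axes, zero at the start; "torque": the same for the moment, N m; "opening": opening from 0.0 (shut) to 1.0 (fully open).
Only numpy, scipy, OpenCV 4.12 (cv2) and the standard library are available. Lean on these libraries where they do the work, as an engineer would, in place of code of your own. Each camera call takes 0.05 s, during which the arm holds its last target. There are 200 camera calls.

### The job

Set out the counter for resealing the watch: put the turquoise rubber block midway between the watch holder and the caseback press, and stand the red-lidded gasket tin centred on top of the block. Stand the chrome loupe straight in front of the watch holder and the white press die straight in front of the press, each with its centre 5 cm out from the front edge of that base (the front is the edge nearest the robot). Everything stays upright as it stands now; leave the yellow-lidded tin, the screwdriver and the oil pot where they are.

Things in the scene. Friction and masses are not known exactly. Their poses are not given: they have to be found in the camera images.
- block_c (a point): Turquoise rubber mat block, loose, 76 (its x) x 54 (its y) x 24 mm high. Point: its centre, 12 mm above its underside; z up, axes along its sides.
- tin_red_c (a point): Round aluminium gasket tin with a RED lid, loose, closed tight (one solid piece), 44 mm diameter, 22 mm high. Point: its centre, 11 mm above its underside; z up.
- loupe_c (a point): Chrome loupe with a black band, loose, standing: barrel 32 mm diameter up to 22 mm, then a taper to a 22 mm wide eyepiece at 34 mm high. Point: on its axis, 17 mm above its underside; z up.
- die_c (a point): White plastic press die, loose: disc 40 mm diameter and 18 mm high with an 18 mm wide, 8 mm high boss on top (26 mm high in all). Point: on its axis, 13 mm above its underside; z up.
- holder: Spring clip holder, fixed: black base 70 x 70 x 14 mm with a clip gripping a slim gold wristwatch upright, 145 mm high in all. Origin: centre of the base's underside. Its -x side is its front (where the white dial looks, towards the robot), the base's front edge lying 35 mm from the origin along -x. It may stand at either side of the press; the holder and the press always face the same way, side by side, their origins 275 to 285 mm apart along their y axes.
- press: Polished steel caseback press, fixed: base 120 (x) x 90 (y) x 16 mm, column at the back, head overhead, 217 mm high with its lever. Origin: centre of the base's underside. Its -x side is its front (anvil side, towards the robot), the base's front edge lying 60 mm from the origin along -x.
- tin_yellow_c (a point): Bystander: the same tin with a YELLOW lid, loose, 44 mm diameter, 22 mm high; to be left alone. Point: its centre, 11 mm up.
- driver: Bystander: screwdriver with a blue handle, loose, lying on the counter, 120 mm long along its x axis; to be left alone.
- oilpot_c (a point): Bystander: small amber oil pot with a black cap, loose, 30 mm diameter, 30 mm high; to be left alone. Point: its centre, 15 mm up.
There are look-alikes about, which are no part of the job. What is shaped like the part that bears loupe_c but pink is not meant. Leave any pink look-alike of the part that bears die_c alone.

How it is judged:
At the end, for the whole second after the job is handed in: Block flat, within 15 mm of the holder-press line and under 156 mm from each; red tin on it within 12 mm of centre; loupe before holder and die before press, within 15 mm each way of 50 mm out from the middle of the base front; all upright to 7 deg, released, at rest; bystanders moved under 15 mm (horizontal distance between block_c and holder below 0.156 m and horizontal distance between block_c and press below 0.156 m and x of block_c in the frame of holder between -0.015 and 0.015 m and height (world z) of block_c below 0.015 m and horizontal distance between tin_red_c and block_c below 0.012 m and z of tin_red_c in the frame of block_c between 0.02 and 0.026 m and x of loupe_c in the frame of holder between -0.1 and -0.07 m and y of loupe_c in the frame of holder between -0.015 and 0.015 m and height (world z) of loupe_c below 0.02 m and x of die_c in the frame of press between -0.125 and -0.095 m and y of die_c in the frame of press between -0.015 and 0.015 m and height (world z) of die_c below 0.016 m and angle between each of block_c, tin_red_c, loupe_c, die_c's own z axis and vertical below 0.12 rad and linear speed of each of block, tin_red, loupe, die below 0.02 m/s); the robot touches nothing.
It fails at once if the yellow-lidded tin is pushed more than 15 mm (distance of tin_yellow_c from where it was at the start of the episode above 0.015 m).
It fails at once if the screwdriver is pushed more than 15 mm (distance of driver from where it was at the start of the episode above 0.015 m).
It fails at once if the oil pot is pushed more than 15 mm (distance of oilpot_c from where it was at the start of the episode above 0.015 m).
It also fails if it takes over 120 s, if anything falls off the work surface, if the arm or the gripper's body presses on something with over 40 N, if the wrist force passes 120 N, or if a joint passes its speed limit or range.

## Working session

There is one attempt and no reset: what is moved stays moved. The work goes in short steps, Python scripts to look and compute and a shell command to move; the robot and the scene stay as the last step left them, time stands still between calls to the robot, and variables do not carry over. Pictures are saved under pics/ and viewed, about 12 in all and at most 16, crops included, and the job is handed in when it is done.

```bash
ls; mkdir -p pics
python3 - <<'E'
from bench import ctrl, viewer
import cv2
for n in ("top","side"):
    im=viewer.camera(n); cv2.imwrite(f"pics/{n}0.png",cv2.resize(im[:,:,::-1],(800,600),interpolation=cv2.INTER_CUBIC)); cv2.imwrite(f"pics/{n}0raw.png",im[:,:,::-1])
    print(n,viewer.get_calibration(n))
print(ctrl.get_obs(), ctrl.grip_point_offset)
print(viewer.get_calibration("wrist"))
E
```

```text
pics
top {'camera_matrix': array([[435.80830774,   0.        , 249.55233521],
       [  0.        , 435.80830774, 195.14231271],
       [  0.        ,   0.        ,   1.        ]]), 'R': array([[ 0.02526722, -0.9995542 , -0.01590524],
       [-0.99435523, -0.02348936, -0.10346949],
       [ 0.10304975,  0.01842985, -0.99450545]]), 't': array([0.03955533, 0.52670332, 1.01088397])}
side {'camera_matrix': array([[420.79175161,   0.        , 257.23322184],
       [  0.        , 420.79175161, 187.68821203],
       [  0.        ,   0.        ,   1.        ]]), 'R': array([[-0.99354579, -0.113312  ,  0.00521016],
       [-0.0600753 ,  0.48668145, -0.8715114 ],
       [ 0.09621701, -0.86619949, -0.49034756]]), 't': array([0.51786761, 0.06341527, 1.00295633])}
{'time_s': 0.1, 'q': array([ 9.89702353e-01,  1.81449523e-01,  1.60789853e+00,  1.65187246e-05,
        1.35379290e+00, -2.06298283e-01]), 'dq': array([ 3.65792397e-04, -1.69099996e-03, -1.63708675e-03, -4.42643292e-05,
        2.05145051e-03, -1.63218396e-03]), 'joint_efforts': array([-2.22758831e-04, -4.45880055e+01, -3.52240133e+01, -2.92710602e-04,
        4.09896587e-03,  5.01250156e-06]), 'eef_pos': array([0.21020226, 0.53467786, 0.2304885 ]), 'eef_rot': array([-3.04415811e-04,  1.86304629e-01,  9.82491723e-01, -7.11834836e-04]), 'wrist_force': array([-0.31955686, -1.23433667, -0.33397647]), 'torque': array([ 0.03571858, -0.0044875 ,  0.01837164]), 'opening': 1.0022452853563204} 0.0187
{'camera_matrix': array([[294.14589396,   0.        , 263.37127376],
       [  0.        , 294.14589396, 194.82063951],
       [  0.        ,   0.        ,   1.        ]]), 'R': array([[ 0.36712277,  0.93017104, -0.00164606],
       [ 0.88168543, -0.34742135,  0.31926354],
       [ 0.29639782, -0.11866022, -0.94766454]]), 't': array([-0.57407113, -0.04013071,  0.38275481])}
```

View pics/top0.png

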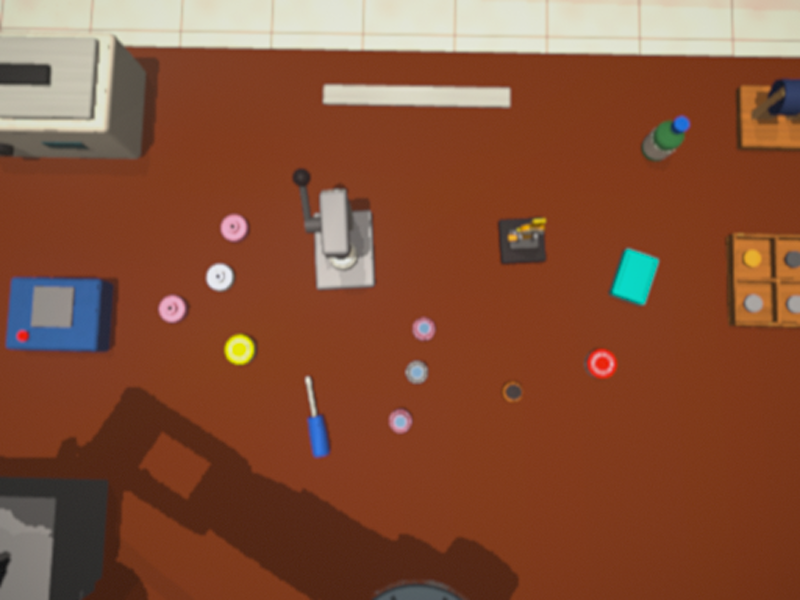

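View pics/side0.png

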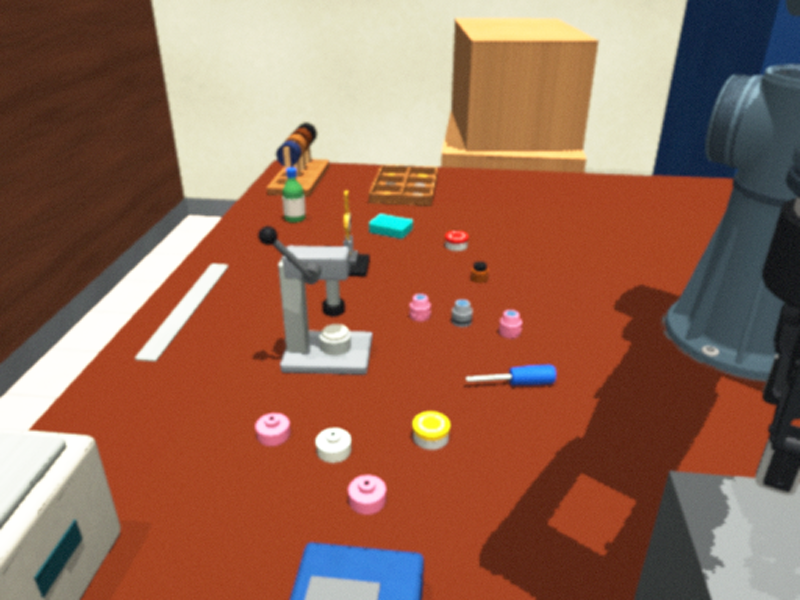

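The top view (800 px scale) shows three loupe shapes: (423,328), (417,372) and (400,421). It also shows three die shapes: (233,228), (219,277) and (172,309). The middle one of each trio looks chrome or white and the others pink, which fits the description. I'll confirm that in a crop and measure the bases.

```bash
cat > h.py <<'E'
import numpy as np, cv2, json
from bench import ctrl, viewer
from scipy.spatial.transform import Rotation as Ro
def ray(name,u,v,z,cal=None):
    c=cal or viewer.get_calibration(name)
    R,t=np.array(c["R"]),np.array(c["t"]); d=R.T@np.linalg.solve(c["camera_matrix"],[u,v,1.]); o=-R.T@t
    return o+d*(z-o[2])/d[2]
def proj(name,X,cal=None):
    c=cal or viewer.get_calibration(name); p=np.array(c["camera_matrix"])@(np.array(c["R"])@X+c["t"]); return p[:2]/p[2]
def blobs(im,lo,hi,amin=25):
    m=cv2.inRange(cv2.cvtColor(im,cv2.COLOR_BGR2HSV),np.array(lo),np.array(hi))
    n,_,s,c=cv2.connectedComponentsWithStats(m)
    return [(c[i].round(1),s[i,4],s[i,:4]) for i in range(1,n) if s[i,4]>=amin],m
def tool():
    o=ctrl.get_obs(); q=o["eef_rot"]; return o["eef_pos"],Ro.from_quat([q[1],q[2],q[3],q[0]]),o
def go(x,y,z,yaw=None):
    "remaining shift in travel units (tool axes) and turn about tool z; yaw= desired world angle of jaw (y) axis, mod pi"
    p,R,o=tool(); d=R.inv().apply(np.array([x,y,z])-p)/0.15
    ya=R.as_matrix()[:,1]; cur=np.arctan2(ya[1],ya[0]); s=f"travel {d.round(3)} jawdir {np.degrees(cur):.1f} z={p[2]:.3f} t={o['time_s']:.2f}"
    if yaw is not None:
        e=(yaw-cur+np.pi/2)%np.pi-np.pi/2; s+=f" dr_z {-np.degrees(e)/30:.3f} (tool z down) q6={o['q'][5]:.2f}"
    tz=R.as_matrix()[:,2]; print(s,"tilt",np.degrees(np.arccos(-tz[2])).round(2))
E
python3 - <<'E'
from h import *
im=cv2.imread("pics/top0raw.png")
for n,lo,hi in (("turq",(80,100,80),(95,255,255)),("red",(0,220,180),(6,255,255)),("redb",(174,150,150),(180,255,255)),("yel",(25,150,120),(35,255,255)),("blue",(105,150,100),(125,255,255))):
    for b in blobs(im,lo,hi)[0]: print(n,*b)
b,m=blobs(im,(80,100,80),(95,255,255))
c=max(cv2.findContours(m,0,1)[0],key=cv2.contourArea); r=cv2.minAreaRect(c); print(r)
P=[ray("top",*p,0.024) for p in cv2.boxPoints(r)]; print(np.round(P,3))
a=cv2.resize(im[125:285,90:360],(800,474),interpolation=cv2.INTER_CUBIC); cv2.imwrite("pics/crop1.png",a)
E
```

```text
turq [405.6 176.8] 733 [391 159  30  36]
red [387.5 232.3] 45 [377 223  18  19]
red [385.1 232.3] 37 [382 229   7   7]
yel [153.2 223.1] 142 [144 214  19  20]
yel [152.7 223.3] 63 [149 219   9   9]
blue [435.2  79.4] 69 [431  75  10  10]
blue [ 35.9 202.5] 1573 [  5 179  59  45]
blue [203.4 279. ] 214 [198 267  12  25]
((405.550048828125, 176.85000610351562), (23.084625244140625, 31.622774124145508), 18.434946060180664)
[[ 0.55  -0.281  0.024]
 [ 0.624 -0.305  0.024]
 [ 0.607 -0.357  0.024]
 [ 0.534 -0.332  0.024]]
```

View pics/crop1.png

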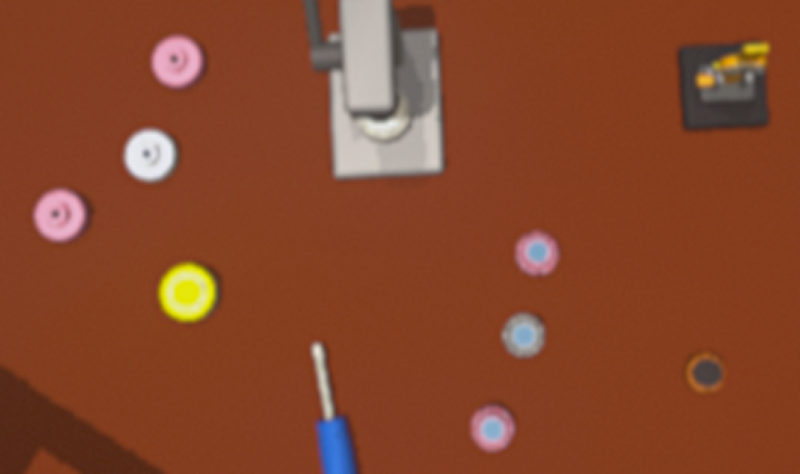

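The crop confirms it: the white die is at crop (150,155) with a pink one on either side, and the chrome loupe is at crop (524,335) with a pink one on either side. Next I'll compute positions, fitting the base edges on their top planes.

```bash
cat >> h.py <<'E'
def cr(p): return (p[0]+.5)/2.963+90-.5,(p[1]+.5)/2.963+125-.5
E
python3 - <<'E'
from h import *
im=cv2.imread("pics/top0raw.png")
T=lambda p,z: ray("top",*cr(p),z)[:2].round(4)
print("die",T((150,155),.02),"loupe",T((524,335),.03),"yel",T((188,292),.022),"oil",T((706,373),.03), "pinkdies",T((177,61),.02),T((60,215),.02),"pinkloupes",T((537,253),.03),T((492,428),.03))
print("driver",T((317,345),.005),T((330,420),.01),ray("top",205,291,.01)[:2])
pr=[T(p,.016) for p in ((334,177),(442,171),(437,30))]; ho=[T(p,.014) for p in ((680,46),(766,43),(768,126),(685,129))]
print("press",pr,"\nholder",ho)
print("red",ray("top",385.3,232.3,.022)[:2], "block",ray("top",405.6,176.8,.024)[:2])
ho=np.array(ho); H=ho.mean(0); pr=np.array(pr)
print(H, [np.degrees(np.arctan2(*(d[::-1]))) for d in (ho[1]-ho[0],ho[2]-ho[3],ho[0]-ho[3],ho[1]-ho[2],pr[1]-pr[0],pr[2]-pr[1])])
E
```

```text
die [0.5643 0.3181] loupe [0.4256 0.0099] yel [0.4533 0.2811] oil [ 0.3994 -0.1343] pinkdies [0.6429 0.2998] [0.5134 0.3891] pinkloupes [0.491  0.0009] [0.352  0.0336]
driver [0.4134 0.1777] [0.3537 0.1642] [0.29626018 0.15268388]
press [array([0.5502, 0.1674]), array([0.5572, 0.0793]), array([0.6744, 0.0867])] 
holder [array([ 0.6658, -0.1138]), array([ 0.6698, -0.1843]), array([ 0.6007, -0.1861]), array([ 0.5967, -0.1185])]
red [ 0.44548154 -0.27046568] block [ 0.57878492 -0.31901119]
[ 0.63325  -0.150675] [np.float64(-86.75265720967708), np.float64(-86.61366567121631), np.float64(3.891114829466302), np.float64(1.4921720029862795), np.float64(-85.45709833346623), np.float64(3.612855636074588)]
```

Run:
```python
from h import *
print(tool()[1].as_matrix().round(2))
go(.579,-.319,.15,np.radians(72))
```

```text
[[-0.93  0.37 -0.  ]
 [ 0.37  0.93 -0.  ]
 [ 0.   -0.   -1.  ]]
travel [-4.372 -4.395  0.542] jawdir 68.5 z=0.230 t=0.10 dr_z -0.116 (tool z down) q6=-0.21 tilt 0.09
```

```bash
python3 -m handwheel '[{"travel":[-0.18,-0.18,0],"dr":[0,0,0]},{"travel":[-0.18,-0.18,0],"dr":[0,0,0]},{"travel":[-0.18,-0.18,0],"dr":[0,0,0]},{"travel":[-0.18,-0.18,0],"dr":[0,0,0]},{"travel":[-0.18,-0.18,0],"dr":[0,0,0]},{"travel":[-0.18,-0.18,0],"dr":[0,0,0]},{"travel":[-0.18,-0.18,0],"dr":[0,0,0]},{"travel":[-0.18,-0.18,0],"dr":[0,0,0]},{"travel":[-0.18,-0.18,0],"dr":[0,0,0]},{"travel":[-0.18,-0.18,0],"dr":[0,0,0]},{"travel":[-0.18,-0.18,0],"dr":[0,0,0]},{"travel":[-0.18,-0.18,0],"dr":[0,0,0]},{"travel":[-0.18,-0.18,0],"dr":[0,0,0]},{"travel":[-0.18,-0.18,0],"dr":[0,0,0]},{"travel":[-0.18,-0.18,0],"dr":[0,0,0]},{"travel":[-0.18,-0.18,0],"dr":[0,0,0]},{"travel":[-0.18,-0.18,0],"dr":[0,0,0]},{"travel":[-0.18,-0.18,0],"dr":[0,0,0]},{"travel":[-0.18,-0.18,0],"dr":[0,0,0]},{"travel":[-0.18,-0.18,0],"dr":[0,0,-0.1]}]' 1
python3 - <<'E'
from h import *
go(.579,-.319,.15,np.radians(72))
E
```

```text
time_s: 1.77
eef_pos: [0.5212, -0.192, 0.2238]
eef_rot: [-0.003, 0.155, 0.988, -0.001]
wrist_force: [-0.2, 0.2, -0.5]
opening: 1.0
travel [-0.629 -0.686  0.491] jawdir 72.2 z=0.224 t=1.77 dr_z 0.006 (tool z down) q6=-1.82 tilt 0.38
```

```bash
python3 -m handwheel '[{"travel":[-0.15,-0.17,0.1],"dr":[0,0,0]},{"travel":[-0.15,-0.17,0.1],"dr":[0,0,0]},{"travel":[-0.15,-0.17,0.1],"dr":[0,0,0]},{"travel":[-0.15,-0.17,0.1],"dr":[0,0,0]},{"travel":[-0.02,-0.02,0.1],"dr":[0,0,0]},{"travel":[0,0,0],"dr":[0,0,0]},{"travel":[0,0,0],"dr":[0,0,0]}]'
python3 - <<'E'
from h import *
go(.579,-.319,.15,np.radians(72))
cal=viewer.get_calibration("wrist"); im=viewer.camera("wrist")[:,:,::-1].copy(); cv2.imwrite("pics/w1.png",im)
b,m=blobs(im,(80,100,60),(95,255,255)); print(b)
c=max(cv2.findContours(m,0,1)[0],key=cv2.contourArea); r=cv2.minAreaRect(c); q=cv2.approxPolyDP(c,8,True)[:,0]
print(q); print(np.round([ray("wrist",*p,0.024,cal) for p in q],4))
E
```

```text
time_s: 2.35
eef_pos: [0.5791, -0.3363, 0.1416]
eef_rot: [-0.004, 0.158, 0.987, -0.001]
wrist_force: [-0.4, -0.5, -0.0]
opening: 1.002
travel [ 0.037  0.109 -0.056] jawdir 71.8 z=0.142 t=2.35 dr_z -0.005 (tool z down) q6=-1.95 tilt 0.44
[(array([279.9, 182.5]), np.int32(4484), array([252, 143,  59,  80], dtype=int32))]
[[253 145]
 [253 221]
 [304 222]
 [309 147]]
[[ 0.5356 -0.3321  0.024 ]
 [ 0.6049 -0.3557  0.024 ]
 [ 0.6213 -0.3092  0.024 ]
 [ 0.5528 -0.2852  0.024 ]]
```

View pics/w1.png

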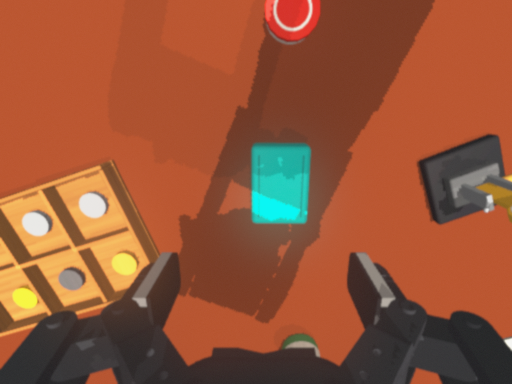

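The wrist view shows the block at (280,183) between the fingers and the red tin at (291,12). The block centre comes out at (0.579,-0.320), which matches the top view. Descending.

```bash
python3 -m handwheel '[{"travel":[0.037,0.1,0],"dr":[0,0,0]},{"travel":[0,0,0.18],"dr":[0,0,0]},{"travel":[0,0,0.18],"dr":[0,0,0]},{"travel":[0,0,0.18],"dr":[0,0,0]},{"travel":[0,0,0],"dr":[0,0,0]},{"travel":[0,0,0],"dr":[0,0,0]}]'
python3 - <<'E'
from h import *
go(.5787,-.3205,.003,np.radians(71.5))
E
```

```text
time_s: 2.9
eef_pos: [0.581, -0.3147, 0.0689]
eef_rot: [0.001, 0.154, 0.988, -0.003]
wrist_force: [0.3, 0.1, 1.4]
opening: 1.002
travel [ 0.004 -0.039  0.44 ] jawdir 72.2 z=0.069 t=2.90 dr_z 0.024 (tool z down) q6=-1.93 tilt 0.39
```

```bash
python3 -m handwheel '[{"travel":[0.004,-0.039,0.1],"dr":[0,0,0]},{"travel":[0,0,0.1],"dr":[0,0,0]},{"travel":[0,0,0.1],"dr":[0,0,0]},{"travel":[0,0,0.08],"dr":[0,0,0]},{"travel":[0,0,0.04],"dr":[0,0,0]},{"travel":[0,0,0],"dr":[0,0,0]},{"travel":[0,0,0],"dr":[0,0,0]}]'
python3 - <<'E'
from h import *
go(.5787,-.3205,.003,np.radians(71.5))
E
```

```text
time_s: 3.48
eef_pos: [0.5826, -0.323, 0.0092]
eef_rot: [0.006, 0.154, 0.988, -0.006]
wrist_force: [-0.6, 0.1, 1.1]
opening: 1.001
travel [0.03  0.008 0.041] jawdir 72.3 z=0.009 t=3.48 dr_z 0.028 (tool z down) q6=-1.94 tilt 0.98
```

```bash
cat >> h.py <<'E'
def go(x,y,z,yaw):
    p,R,o=tool(); d=R.inv().apply(np.array([x,y,z])-p)/0.15; M=R.as_matrix()
    c=np.arctan2(M[1,1],M[0,1]); c+=(yaw-c+np.pi/2)%np.pi-np.pi/2
    yv=np.array([np.cos(c),np.sin(c),0]); zv=np.array([0,0,-1.]); D=Ro.from_matrix(np.c_[np.cross(yv,zv),yv,zv])
    print("travel",d.round(3),"dr",((R.inv()*D).as_rotvec(degrees=True)/30).round(3),"pos",p.round(4),"open %.2f q6 %.2f t %.1f"%(o["opening"],o["q"][5],o["time_s"]),"F",o["wrist_force"].round(1))
E
python3 - <<'E'
from h import *
go(.5787,-.3205,.003,np.radians(71.5))
E
```

```text
travel [0.03  0.008 0.041] dr [-0.019  0.026  0.028] pos [ 0.5826 -0.323   0.0092] open 1.00 q6 -1.94 t 3.5 F [-0.6  0.1  1.1]
```

Correct the tilt and position, then close.

```bash
python3 -m handwheel '[{"travel":[0.03,0.008,0.04],"dr":[-0.02,0.026,0.028]},{"travel":[0,0,0],"dr":[0,0,0]}]'
python3 -m handwheel '[{"travel":[0,0,0],"dr":[0,0,0]},{"travel":[0,0,0],"dr":[0,0,0]},{"travel":[0,0,0],"dr":[0,0,0]},{"travel":[0,0,0],"dr":[0,0,0]},{"travel":[0,0,0],"dr":[0,0,0]},{"travel":[0,0,0],"dr":[0,0,0]},{"travel":[0,0,0],"dr":[0,0,0]},{"travel":[0,0,0],"dr":[0,0,0]},{"travel":[0,0,0],"dr":[0,0,0]},{"travel":[0,0,0],"dr":[0,0,0]}]' -1
python3 - <<'E'
from h import *
go(.6235,-.0118,.1,np.radians(90))
E
```

```text
time_s: 3.65
eef_pos: [0.5788, -0.3207, 0.0035]
eef_rot: [0.0, 0.161, 0.987, 0.0]
wrist_force: [-0.9, -0.2, 0.5]
opening: 0.995
time_s: 4.48
eef_pos: [0.58, -0.3216, 0.0058]
eef_rot: [0.001, 0.162, 0.987, -0.0]
wrist_force: [0.3, -0.4, -0.7]
opening: 0.615
travel [ 0.382  2.05  -0.63 ] dr [-0.001  0.006 -0.62 ] pos [ 0.58   -0.3216  0.0058] open 0.61 q6 -1.93 t 4.5 F [ 0.3 -0.4 -0.7]
```

```bash
python3 -m handwheel '[{"travel":[0,0,-0.1],"dr":[0,0,0]},{"travel":[0,0,-0.2],"dr":[0,0,0]},{"travel":[0,0,-0.2],"dr":[0,0,0]},{"travel":[0,0,-0.2],"dr":[0,0,0]},{"travel":[0,0,-0.2],"dr":[0,0,0]},{"travel":[0,0,-0.2],"dr":[0,0,0]},{"travel":[0,0,-0.2],"dr":[0,0,0]},{"travel":[0,0,-0.1],"dr":[0,0,0]},{"travel":[0,0,0],"dr":[0,0,0]},{"travel":[0,0,0],"dr":[0,0,0]}]'
python3 - <<'E'
from h import *
go(.6235,-.0118,.21,np.radians(94))
E
```

```text
time_s: 5.32
eef_pos: [0.578, -0.3201, 0.233]
eef_rot: [0.001, 0.162, 0.987, -0.0]
wrist_force: [-0.4, 0.8, -1.5]
opening: 0.617
travel [0.368 2.045 0.153] dr [-0.001  0.005 -0.753] pos [ 0.578  -0.3201  0.233 ] open 0.62 q6 -1.93 t 5.3 F [-0.4  0.8 -1.5]
```

```bash
python3 -m handwheel '[{"travel":[0.04,0.2,0],"dr":[0,0,0]},{"travel":[0.04,0.2,0],"dr":[0,0,0]},{"travel":[0.04,0.2,0],"dr":[0,0,0]},{"travel":[0.04,0.2,0],"dr":[0,0,0]},{"travel":[0.04,0.2,0],"dr":[0,0,0]},{"travel":[0.04,0.2,0],"dr":[0,0,0]},{"travel":[0.04,0.2,0],"dr":[0,0,0]},{"travel":[0.04,0.2,0],"dr":[0,0,0]},{"travel":[0,0,0],"dr":[0,0,-0.2]},{"travel":[0,0,0],"dr":[0,0,-0.2]},{"travel":[0,0,0],"dr":[0,0,-0.2]},{"travel":[0,0,0],"dr":[0,0,-0.1]},{"travel":[0,0,0],"dr":[0,0,0]}]'
python3 - <<'E'
from h import *
go(.6235,-.0118,.1,np.radians(94))
E
```

```text
time_s: 6.4
eef_pos: [0.5986, -0.0617, 0.2115]
eef_rot: [-0.014, -0.028, 0.999, 0.006]
wrist_force: [-0.5, -0.7, -0.7]
opening: 0.615
travel [-0.205  0.314  0.742] dr [ 0.023 -0.051 -0.025] pos [ 0.5986 -0.0617  0.2115] open 0.61 q6 -1.93 t 6.4 F [-0.5 -0.7 -0.7]
```

```bash
python3 -m handwheel '[{"travel":[-0.1,0.15,0.05],"dr":[0.02,-0.05,-0.02]},{"travel":[-0.1,0.15,0.1],"dr":[0,0,0]},{"travel":[0,0,0.15],"dr":[0,0,0]},{"travel":[0,0,0.15],"dr":[0,0,0]},{"travel":[0,0,0.15],"dr":[0,0,0]},{"travel":[0,0,0.15],"dr":[0,0,0]},{"travel":[0,0,0],"dr":[0,0,0]},{"travel":[0,0,0],"dr":[0,0,0]}]'
python3 - <<'E'
from h import *
go(.6235,-.0118,.007,np.radians(94))
E
```

```text
time_s: 7.07
eef_pos: [0.6212, -0.0122, 0.0867]
eef_rot: [-0.005, -0.025, 1.0, 0.002]
wrist_force: [0.5, 0.4, 0.1]
opening: 0.617
travel [-0.021 -0.     0.531] dr [ 0.008 -0.02  -0.037] pos [ 0.6212 -0.0122  0.0867] open 0.62 q6 -1.83 t 7.1 F [0.5 0.4 0.1]
```

```bash
python3 -m handwheel '[{"travel":[-0.02,0,0.12],"dr":[0.01,-0.02,-0.03]},{"travel":[0,0,0.12],"dr":[0,0,0]},{"travel":[0,0,0.12],"dr":[0,0,0]},{"travel":[0,0,0.08],"dr":[0,0,0]},{"travel":[0,0,0.03],"dr":[0,0,0]},{"travel":[0,0,0],"dr":[0,0,0]},{"travel":[0,0,0],"dr":[0,0,0]}]'
python3 - <<'E'
from h import *
go(.6235,-.0118,.007,np.radians(94))
E
```

```text
time_s: 7.65
eef_pos: [0.6282, -0.014, 0.0206]
eef_rot: [0.004, -0.03, 1.0, -0.002]
wrist_force: [-0.6, -0.8, -0.7]
opening: 0.619
travel [0.031 0.017 0.09 ] dr [-0.007  0.014 -0.019] pos [ 0.6282 -0.014   0.0206] open 0.62 q6 -1.84 t 7.7 F [-0.6 -0.8 -0.7]
```

```bash
python3 -m handwheel '[{"travel":[0.03,0.017,0.045],"dr":[-0.01,0.014,-0.02]},{"travel":[0,0,0.04],"dr":[0,0,0]},{"travel":[0,0,0],"dr":[0,0,0]},{"travel":[0,0,0],"dr":[0,0,0]}]'
python3 - <<'E'
from h import *
go(.6235,-.0118,.006,np.radians(94))
E
```

```text
time_s: 7.98
eef_pos: [0.6257, -0.012, 0.0104]
eef_rot: [0.002, -0.036, 0.999, 0.0]
wrist_force: [0.2, 0.1, -0.7]
opening: 0.616
travel [0.015 0.003 0.029] dr [0.002 0.009 0.003] pos [ 0.6257 -0.012   0.0104] open 0.62 q6 -1.85 t 8.0 F [ 0.2  0.1 -0.7]
```

```bash
python3 -m handwheel '[{"travel":[0.015,0,0.025],"dr":[0,0.009,0]},{"travel":[0,0,0],"dr":[0,0,0]},{"travel":[0,0,0],"dr":[0,0,0]}]'
python3 -m handwheel '[{"travel":[0,0,0],"dr":[0,0,0]},{"travel":[0,0,0],"dr":[0,0,0]},{"travel":[0,0,0],"dr":[0,0,0]},{"travel":[0,0,0],"dr":[0,0,0]},{"travel":[0,0,0],"dr":[0,0,0]},{"travel":[0,0,0],"dr":[0,0,0]}]' 1
python3 -m handwheel '[{"travel":[0,0,-0.1],"dr":[0,0,0]},{"travel":[0,0,-0.2],"dr":[0,0,0]},{"travel":[0,0,-0.2],"dr":[0,0,0]},{"travel":[0,0,-0.2],"dr":[0,0,0]},{"travel":[0,0,-0.2],"dr":[0,0,0]},{"travel":[0,0,-0.2],"dr":[0,0,0]},{"travel":[0,0,0],"dr":[0,0,0]},{"travel":[0,0,0],"dr":[0,0,0]}]'
python3 - <<'E'
from h import *
cal=viewer.get_calibration("wrist"); im=viewer.camera("wrist")[:,:,::-1].copy(); cv2.imwrite("pics/w2.png",im)
b,m=blobs(im,(80,100,60),(95,255,255)); print(b)
c=max(cv2.findContours(m,0,1)[0],key=cv2.contourArea); q=cv2.approxPolyDP(c,8,True)[:,0]
P=np.round([ray("wrist",*p,0.024,cal) for p in q],4); print(q,P)
go(.4455,-.2705,.16,np.radians(90))
E
```

```text
time_s: 8.23
eef_pos: [0.6237, -0.0122, 0.0069]
eef_rot: [0.0, -0.036, 0.999, 0.0]
wrist_force: [0.4, -0.5, -0.5]
opening: 0.616
time_s: 8.73
eef_pos: [0.6247, -0.0124, 0.008]
eef_rot: [0.001, -0.036, 0.999, -0.0]
wrist_force: [-0.0, -0.4, 0.7]
opening: 0.999
time_s: 9.4
eef_pos: [0.6231, -0.0122, 0.1866]
eef_rot: [0.001, -0.036, 0.999, 0.0]
wrist_force: [0.3, -1.1, -0.2]
opening: 1.001
[(array([263.2, 174.2]), np.int32(3410), array([238, 140,  51,  70], dtype=int32))]
[[241 141]
 [241 208]
 [285 208]
 [287 143]] [[ 0.5864 -0.0375  0.024 ]
 [ 0.6608 -0.0341  0.024 ]
 [ 0.6573  0.015   0.024 ]
 [ 0.5851  0.0103  0.024 ]]
travel [ 1.31  -1.632  0.178] dr [-0.001  0.008  0.137] pos [ 0.624  -0.0123  0.1874] open 1.00 q6 -1.85 t 9.4 F [0.8 0.1 2.3]
```

View pics/w2.png

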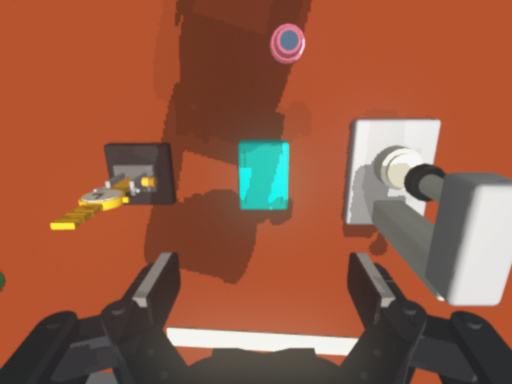

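The wrist view shows the block at (263,174), between the holder base with front corners (106,144) and (168,143) and the press base with front corners (356,121) and (439,120). I'll cross-check the bases from this view.

```bash
python3 - <<'E'
from h import *
cal=viewer.get_calibration("wrist"); T=lambda p,z: ray("wrist",*p,z,cal)[:2]
a,b,c=[T(p,.014) for p in ((106,144),(168,143),(174,204))]; print("holder front mid",(a+b)/2,"len",np.linalg.norm(a-b),"centre",(a+c)/2)
a,b,c=[T(p,.016) for p in ((356,121),(439,120),(346,223))]; d=b-a;d/=np.linalg.norm(d); u=np.array([d[1],-d[0]]);print("press front mid",(a+b)/2,np.linalg.norm(a-b),"centre",(a+b)/2+.06*u,u,np.linalg.norm(c-a))
E
python3 -m handwheel '[{"travel":[0.13,-0.16,0],"dr":[0,0,0]},{"travel":[0.13,-0.16,0],"dr":[0,0,0]},{"travel":[0.13,-0.16,0],"dr":[0,0,0]},{"travel":[0.13,-0.16,0],"dr":[0,0,0]},{"travel":[0.13,-0.16,0],"dr":[0,0,0]},{"travel":[0.13,-0.16,0],"dr":[0,0,0]},{"travel":[0.13,-0.16,0],"dr":[0,0,0]},{"travel":[0.13,-0.16,0],"dr":[0,0,0]},{"travel":[0.13,-0.16,0],"dr":[0,0,0]},{"travel":[0.1,-0.12,0],"dr":[0,0,0]},{"travel":[0,0,0],"dr":[0,0,0]},{"travel":[0,0,0],"dr":[0,0,0]}]'
python3 - <<'E'
from h import *
go(.4455,-.2705,.1,np.radians(90))
cal=viewer.get_calibration("wrist"); im=viewer.camera("wrist")[:,:,::-1].copy(); cv2.imwrite("pics/w3.png",im)
m=blobs(im,(0,225,150),(5,255,255))[1]|blobs(im,(174,150,100),(180,255,255))[1]
n,_,s,c=cv2.connectedComponentsWithStats(m)
for i in range(1,n):
    if s[i,4]>60: print(s[i],c[i], ray("wrist",s[i,0]+s[i,2]/2-.5,s[i,1]+s[i,3]/2-.5,.022,cal))
E
```

```text
holder front mid [ 0.59973523 -0.14983821] len 0.06681909759200064 centre [ 0.63468103 -0.14759332]
press front mid [0.5561967  0.12350462] 0.08640321233656685 centre [0.61599479 0.12842285] [0.99663476 0.08197046] 0.1162469279881582
time_s: 10.45
eef_pos: [0.4369, -0.2641, 0.1761]
eef_rot: [-0.005, -0.038, 0.999, 0.006]
wrist_force: [0.2, -0.5, -0.5]
opening: 0.997
travel [-0.059 -0.053  0.506] dr [ 0.022 -0.019  0.144] pos [ 0.4369 -0.2641  0.1761] open 1.00 q6 -2.42 t 10.4 F [ 0.2 -0.5 -0.5]
```

Run:
```python
from h import *
cal=viewer.get_calibration("wrist"); im=cv2.imread("pics/w3.png")
p=proj("wrist",np.array([.4455,-.2705,.022]),cal); print(p)
b,g,r=[im[:,:,i].astype(int) for i in range(3)]
m=((r>110)&(g<.25*r)&(b<.35*r)).astype(np.uint8)
n,_,s,c=cv2.connectedComponentsWithStats(m)
for i in range(1,n):
    if s[i,4]>60: print(s[i],c[i], ray("wrist",s[i,0]+s[i,2]/2-.5,s[i,1]+s[i,3]/2-.5,.022,cal))
```

```text
[254.34179598 187.97972473]
```

View pics/w3.png

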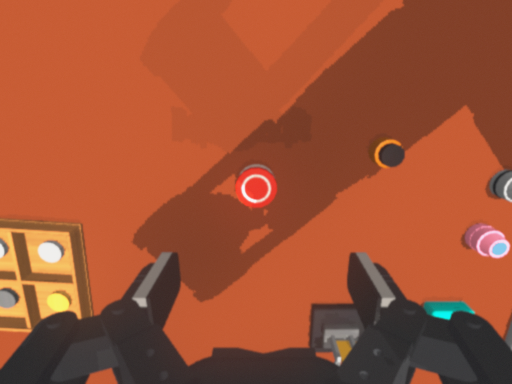

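The red tin is at (256,187), within 2 px of my prediction, and the oil pot is well clear at (390,153). Descending on the tin.

```bash
python3 -m handwheel '[{"travel":[-0.06,-0.04,0.15],"dr":[0.02,-0.02,0]},{"travel":[0,0,0.2],"dr":[0,0,0]},{"travel":[0,0,0.2],"dr":[0,0,0]},{"travel":[0,0,0.2],"dr":[0,0,0]},{"travel":[0,0,0.1],"dr":[0,0,0]},{"travel":[0,0,0],"dr":[0,0,0]},{"travel":[0,0,0],"dr":[0,0,0]}]'
python3 - <<'E'
from h import *
go(.4453,-.2695,.003,np.radians(94))
E
```

```text
time_s: 11.08
eef_pos: [0.4515, -0.2626, 0.0433]
eef_rot: [0.002, -0.042, 0.999, 0.001]
wrist_force: [0.2, 0.2, 0.5]
opening: 1.001
travel [ 0.046 -0.043  0.268] dr [0.003 0.006 0.027] pos [ 0.4515 -0.2626  0.0433] open 1.00 q6 -2.41 t 11.1 F [0.2 0.2 0.5]
```

```bash
python3 -m handwheel '[{"travel":[0.046,-0.043,0],"dr":[0,0.006,0]},{"travel":[0,0,0.1],"dr":[0,0,0]},{"travel":[0,0,0.08],"dr":[0,0,0]},{"travel":[0,0,0.04],"dr":[0,0,0]},{"travel":[0,0,0],"dr":[0,0,0]}]'
python3 - <<'E'
from h import *
go(.4453,-.2695,.003,np.radians(94))
E
```

```text
time_s: 11.5
eef_pos: [0.4483, -0.2719, 0.0142]
eef_rot: [0.003, -0.044, 0.999, -0.002]
wrist_force: [0.1, 0.1, -0.3]
opening: 1.001
travel [0.019 0.018 0.074] dr [-0.01   0.009  0.035] pos [ 0.4483 -0.2719  0.0142] open 1.00 q6 -2.43 t 11.5 F [ 0.1  0.1 -0.3]
```

```bash
python3 -m handwheel '[{"travel":[0.019,0.018,0.04],"dr":[-0.01,0.009,0.03]},{"travel":[0,0,0.03],"dr":[0,0,0]},{"travel":[0,0,0],"dr":[0,0,0]}]'
python3 -m handwheel '[{"travel":[0,0,0],"dr":[0,0,0]},{"travel":[0,0,0],"dr":[0,0,0]},{"travel":[0,0,0],"dr":[0,0,0]},{"travel":[0,0,0],"dr":[0,0,0]},{"travel":[0,0,0],"dr":[0,0,0]},{"travel":[0,0,0],"dr":[0,0,0]},{"travel":[0,0,0],"dr":[0,0,0]},{"travel":[0,0,0],"dr":[0,0,0]},{"travel":[0,0,0],"dr":[0,0,0]},{"travel":[0,0,0],"dr":[0,0,0]}]' -1
python3 - <<'E'
from h import *
go(.4453,-.2695,.003,np.radians(94))
E
```

```text
time_s: 11.75
eef_pos: [0.4459, -0.2705, 0.0045]
eef_rot: [0.001, -0.035, 0.999, -0.001]
wrist_force: [-1.0, -0.3, 0.0]
opening: 1.001
time_s: 12.58
eef_pos: [0.4467, -0.2713, 0.006]
eef_rot: [0.002, -0.035, 0.999, -0.002]
wrist_force: [-0.9, -0.9, -0.2]
opening: 0.483
travel [0.009 0.012 0.02 ] dr [-0.006  0.006  0.002] pos [ 0.4467 -0.2713  0.006 ] open 0.48 q6 -2.41 t 12.6 F [-0.9 -0.9 -0.2]
```

```bash
python3 -m handwheel '[{"travel":[0,0,-0.1],"dr":[0,0,0]},{"travel":[0,0,-0.2],"dr":[0,0,0]},{"travel":[0,0,-0.2],"dr":[0,0,0]},{"travel":[0,0,-0.2],"dr":[0,0,0]},{"travel":[0,0,-0.2],"dr":[0,0,0]},{"travel":[0,0,-0.1],"dr":[0,0,0]},{"travel":[-0.14,0.16,0],"dr":[0,0,0]},{"travel":[-0.14,0.16,0],"dr":[0,0,0]},{"travel":[-0.14,0.16,0],"dr":[0,0,0]},{"travel":[-0.14,0.16,0],"dr":[0,0,0]},{"travel":[-0.14,0.16,0],"dr":[0,0,0]},{"travel":[-0.14,0.16,0],"dr":[0,0,0]},{"travel":[-0.14,0.16,0],"dr":[0,0,0]},{"travel":[-0.14,0.16,0],"dr":[0,0,0]},{"travel":[0,0,0],"dr":[0,0,0]},{"travel":[0,0,0],"dr":[0,0,0]}]'
python3 - <<'E'
from h import *
go(.6224,-.0120,.1,np.radians(94))
E
```

```text
time_s: 13.92
eef_pos: [0.6063, -0.0585, 0.163]
eef_rot: [0.002, -0.033, 0.999, -0.001]
wrist_force: [-1.0, -0.4, 0.1]
opening: 0.488
travel [-0.126  0.303  0.42 ] dr [-0.003  0.006 -0.009] pos [ 0.6063 -0.0585  0.163 ] open 0.49 q6 -1.93 t 13.9 F [-1.  -0.4  0.1]
```

```bash
python3 -m handwheel '[{"travel":[-0.06,0.15,0],"dr":[0,0,0]},{"travel":[-0.06,0.15,0],"dr":[0,0,0]},{"travel":[0,0,0.15],"dr":[0,0,0]},{"travel":[0,0,0.15],"dr":[0,0,0]},{"travel":[0,0,0.15],"dr":[0,0,0]},{"travel":[0,0,0.1],"dr":[0,0,0]},{"travel":[0,0,0],"dr":[0,0,0]},{"travel":[0,0,0],"dr":[0,0,0]}]'
python3 - <<'E'
from h import *
go(.6224,-.0120,.031,np.radians(94))
E
```

```text
time_s: 14.58
eef_pos: [0.6206, -0.0148, 0.078]
eef_rot: [0.002, -0.031, 1.0, -0.001]
wrist_force: [0.2, 0.1, -0.2]
opening: 0.481
travel [-0.012  0.019  0.314] dr [-0.006  0.007 -0.015] pos [ 0.6206 -0.0148  0.078 ] open 0.48 q6 -1.85 t 14.6 F [ 0.2  0.1 -0.2]
```

```bash
python3 -m handwheel '[{"travel":[-0.012,0.019,0.08],"dr":[-0.006,0.007,-0.015]},{"travel":[0,0,0.08],"dr":[0,0,0]},{"travel":[0,0,0.06],"dr":[0,0,0]},{"travel":[0,0,0.03],"dr":[0,0,0]},{"travel":[0,0,0],"dr":[0,0,0]},{"travel":[0,0,0],"dr":[0,0,0]}]'
python3 - <<'E'
from h import *
go(.6224,-.0120,.031,np.radians(94))
E
```

```text
time_s: 15.08
eef_pos: [0.624, -0.0137, 0.04]
eef_rot: [0.002, -0.034, 0.999, -0.0]
wrist_force: [0.5, -0.4, -0.8]
opening: 0.492
travel [0.01  0.012 0.06 ] dr [-0.002  0.007 -0.003] pos [ 0.624  -0.0137  0.04  ] open 0.49 q6 -1.85 t 15.1 F [ 0.5 -0.4 -0.8]
```

```bash
python3 -m handwheel '[{"travel":[0.01,0.012,0.035],"dr":[0,0.006,0]},{"travel":[0,0,0.02],"dr":[0,0,0]},{"travel":[0,0,0],"dr":[0,0,0]},{"travel":[0,0,0],"dr":[0,0,0]}]'
python3 - <<'E'
from h import *
go(.6224,-.0120,.031,np.radians(94))
E
```

```text
time_s: 15.42
eef_pos: [0.6231, -0.0119, 0.032]
eef_rot: [0.001, -0.034, 0.999, -0.001]
wrist_force: [-0.3, -0.9, 0.8]
opening: 0.485
travel [ 0.005 -0.001  0.007] dr [-0.003  0.004 -0.002] pos [ 0.6231 -0.0119  0.032 ] open 0.49 q6 -1.85 t 15.4 F [-0.3 -0.9  0.8]
```

```bash
python3 -m handwheel '[{"travel":[0.005,0,0.007],"dr":[0,0,0]},{"travel":[0,0,0],"dr":[0,0,0]}]'
python3 -m handwheel '[{"travel":[0,0,0],"dr":[0,0,0]},{"travel":[0,0,0],"dr":[0,0,0]},{"travel":[0,0,0],"dr":[0,0,0]},{"travel":[0,0,0],"dr":[0,0,0]},{"travel":[0,0,0],"dr":[0,0,0]},{"travel":[0,0,0],"dr":[0,0,0]}]' 1
python3 -m handwheel '[{"travel":[0,0,-0.05],"dr":[0,0,0]},{"travel":[0,0,-0.1],"dr":[0,0,0]},{"travel":[0,0,-0.2],"dr":[0,0,0]},{"travel":[0,0,-0.2],"dr":[0,0,0]},{"travel":[0,0,-0.2],"dr":[0,0,0]},{"travel":[0,0,-0.1],"dr":[0,0,0]},{"travel":[0,0,0],"dr":[0,0,0]},{"travel":[0,0,0],"dr":[0,0,0]}]'
python3 - <<'E'
from h import *
cal=viewer.get_calibration("wrist"); im=viewer.camera("wrist")[:,:,::-1].copy(); cv2.imwrite("pics/w4.png",im)
cv2.imwrite("pics/w4c.png",cv2.resize(im[110:250,170:370],None,fx=4,fy=4,interpolation=cv2.INTER_CUBIC))
for z in (.024,.046): print(proj("wrist",np.array([.6224,-.0116,z]),cal))
go(.4256,.0099,.12,np.radians(85))
E
```

```text
time_s: 15.58
eef_pos: [0.6225, -0.0118, 0.0313]
eef_rot: [0.001, -0.034, 0.999, -0.001]
wrist_force: [0.9, -1.0, -1.0]
opening: 0.486
time_s: 16.08
eef_pos: [0.6234, -0.0121, 0.0324]
eef_rot: [0.002, -0.034, 0.999, -0.001]
wrist_force: [-0.6, 0.4, -0.1]
opening: 0.997
time_s: 16.75
eef_pos: [0.6215, -0.0117, 0.167]
eef_rot: [0.001, -0.034, 0.999, -0.001]
wrist_force: [0.5, -0.8, -1.0]
opening: 1.0
[263.1008537  182.77514856]
[263.06772214 189.35336928]
travel [1.295 0.234 0.31 ] dr [-0.002  0.004  0.298] pos [ 0.6217 -0.0117  0.1669] open 1.00 q6 -1.85 t 16.8 F [-0.4  0.2  0.8]
```

View pics/w4c.png

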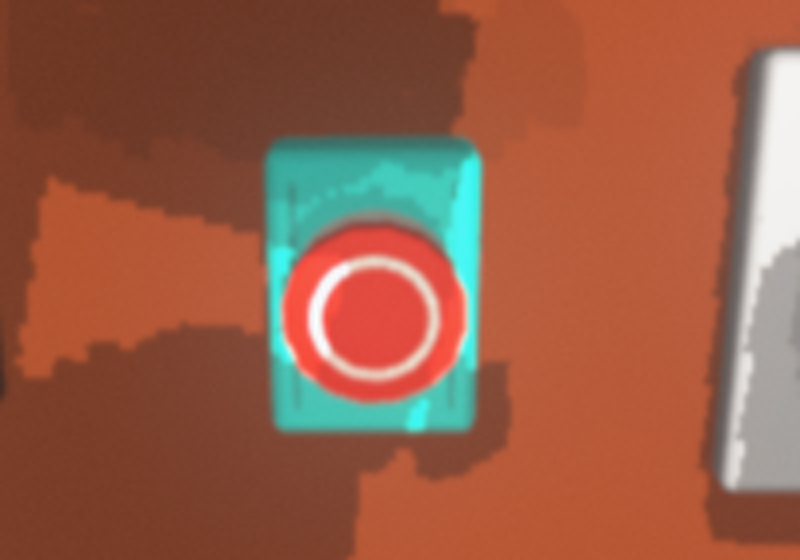

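The tin's lid is at crop (374,315), full-frame (263.5,188.7), against a predicted (263.1,189.4), so it is centred on the block. Next is the chrome loupe.

```bash
python3 -m handwheel '[{"travel":[0.2,0.04,0],"dr":[0,0,0]},{"travel":[0.2,0.04,0],"dr":[0,0,0]},{"travel":[0.2,0.04,0],"dr":[0,0,0]},{"travel":[0.2,0.04,0],"dr":[0,0,0]},{"travel":[0.2,0.04,0],"dr":[0,0,0]},{"travel":[0.2,0.04,0],"dr":[0,0,0]},{"travel":[0,0,0],"dr":[0,0,0]},{"travel":[0,0,0],"dr":[0,0,0]}]'
python3 - <<'E'
from h import *
go(.4256,.0099,.1,np.radians(92))
cal=viewer.get_calibration("wrist"); im=viewer.camera("wrist")[:,:,::-1].copy()
cv2.imwrite("pics/w5.png",cv2.resize(im,(800,600),interpolation=cv2.INTER_CUBIC)); print(proj("wrist",np.array([.4256,.0099,.034]),cal)*1.5625)
E
```

```text
time_s: 17.47
eef_pos: [0.4231, 0.0147, 0.1512]
eef_rot: [-0.011, -0.034, 0.999, 0.003]
wrist_force: [0.7, -0.7, -0.9]
opening: 1.0
travel [-0.022 -0.035  0.341] dr [ 0.01  -0.041  0.063] pos [0.4231 0.0147 0.1512] open 1.00 q6 -1.88 t 17.5 F [ 0.7 -0.7 -0.9]
[401.28242397 304.25402907]
```

View pics/w5.png

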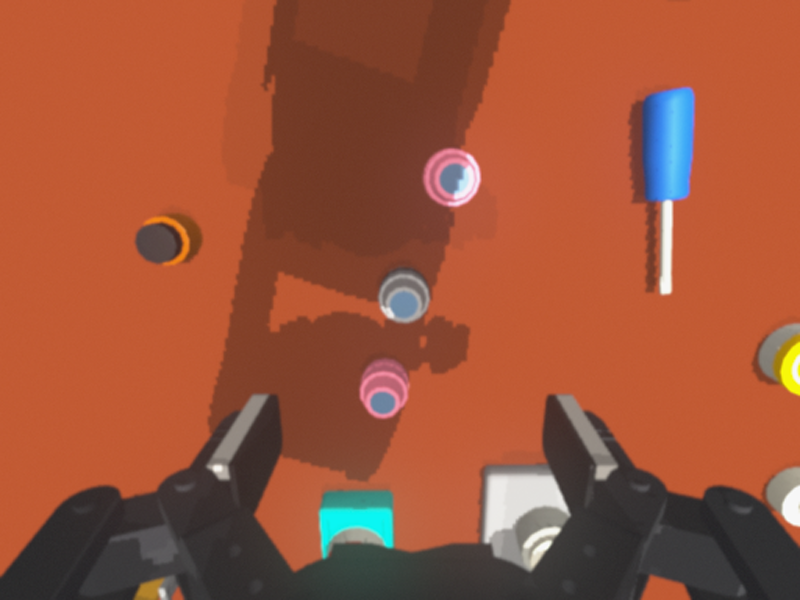

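The chrome loupe's eyepiece is at (403,304), within 2 px of the prediction. The pink ones sit in front and behind, clear of the fingers. Descending.

```bash
python3 -m handwheel '[{"travel":[-0.02,-0.03,0],"dr":[0.01,-0.04,0]},{"travel":[0,0,0.15],"dr":[0,0,0]},{"travel":[0,0,0.15],"dr":[0,0,0]},{"travel":[0,0,0.15],"dr":[0,0,0]},{"travel":[0,0,0],"dr":[0,0,0]},{"travel":[0,0,0],"dr":[0,0,0]}]'
python3 - <<'E'
from h import *
go(.4256,.0107,.004,np.radians(94))
E
```

```text
time_s: 18.02
eef_pos: [0.4335, 0.0077, 0.0812]
eef_rot: [0.004, -0.034, 0.999, -0.001]
wrist_force: [0.3, 0.3, -0.3]
opening: 1.005
travel [0.055 0.025 0.514] dr [-0.003  0.015 -0.003] pos [0.4335 0.0077 0.0812] open 1.01 q6 -1.90 t 18.0 F [ 0.3  0.3 -0.3]
```

```bash
python3 -m handwheel '[{"travel":[0.055,0.025,0.05],"dr":[0,0.015,0]},{"travel":[0,0,0.12],"dr":[0,0,0]},{"travel":[0,0,0.12],"dr":[0,0,0]},{"travel":[0,0,0.05],"dr":[0,0,0]},{"travel":[0,0,0],"dr":[0,0,0]},{"travel":[0,0,0],"dr":[0,0,0]}]'
python3 - <<'E'
from h import *
go(.4256,.0107,.004,np.radians(94))
E
```

```text
time_s: 18.52
eef_pos: [0.429, 0.0098, 0.0324]
eef_rot: [0.003, -0.034, 0.999, -0.002]
wrist_force: [-0.8, 0.1, -0.4]
opening: 1.0
travel [0.023 0.008 0.189] dr [-0.009  0.012 -0.003] pos [0.429  0.0098 0.0324] open 1.00 q6 -1.89 t 18.5 F [-0.8  0.1 -0.4]
```

```bash
python3 -m handwheel '[{"travel":[0.023,0.008,0.06],"dr":[-0.009,0.012,0]},{"travel":[0.005,0,0.06],"dr":[0,0,0]},{"travel":[0,0,0.05],"dr":[0,0,0]},{"travel":[0,0,0.02],"dr":[0,0,0]},{"travel":[0,0,0],"dr":[0,0,0]}]'
python3 - <<'E'
from h import *
go(.4256,.0107,.004,np.radians(94))
E
```

```text
time_s: 18.93
eef_pos: [0.4269, 0.0102, 0.0041]
eef_rot: [0.002, -0.034, 0.999, -0.001]
wrist_force: [0.3, -1.0, 0.2]
opening: 1.0
travel [0.009 0.004 0.   ] dr [-0.002  0.009 -0.003] pos [0.4269 0.0102 0.0041] open 1.00 q6 -1.90 t 18.9 F [ 0.3 -1.   0.2]
```

```bash
python3 -m handwheel '[{"travel":[0.009,0,0],"dr":[0,0.009,0]},{"travel":[0,0,0],"dr":[0,0,0]},{"travel":[0,0,0],"dr":[0,0,0]},{"travel":[0,0,0],"dr":[0,0,0]},{"travel":[0,0,0],"dr":[0,0,0]},{"travel":[0,0,0],"dr":[0,0,0]},{"travel":[0,0,0],"dr":[0,0,0]},{"travel":[0,0,0],"dr":[0,0,0]},{"travel":[0,0,0],"dr":[0,0,0]},{"travel":[0,0,0],"dr":[0,0,0]},{"travel":[0,0,0],"dr":[0,0,0]}]' -1
python3 - <<'E'
from h import *
go(.549,-.1555,.004,np.radians(94))
E
python3 -m handwheel '[{"travel":[0,0,-0.1],"dr":[0,0,0]},{"travel":[0,0,-0.2],"dr":[0,0,0]},{"travel":[0,0,-0.2],"dr":[0,0,0]},{"travel":[0,0,-0.2],"dr":[0,0,0]},{"travel":[0,0,-0.1],"dr":[0,0,0]},{"travel":[0,0,0],"dr":[0,0,0]},{"travel":[0,0,0],"dr":[0,0,0]}]'
python3 - <<'E'
from h import *
go(.549,-.1555,.1,np.radians(94))
E
```

```text
time_s: 19.85
eef_pos: [0.4262, 0.0099, 0.005]
eef_rot: [0.0, -0.034, 0.999, -0.001]
wrist_force: [-0.7, -0.4, -0.7]
opening: 0.349
travel [-0.741 -1.156  0.009] dr [-0.003  0.001 -0.002] pos [0.4262 0.0099 0.005 ] open 0.35 q6 -1.89 t 19.9 F [-0.7 -0.4 -0.7]
time_s: 20.43
eef_pos: [0.4238, 0.0106, 0.1282]
eef_rot: [-0.002, -0.034, 0.999, -0.0]
wrist_force: [-0.1, -0.5, -0.3]
opening: 0.35
travel [-0.758 -1.162  0.184] dr [ 0.    -0.009 -0.003] pos [0.4238 0.0106 0.1282] open 0.35 q6 -1.89 t 20.4 F [-0.1 -0.5 -0.3]
```

```bash
python3 -m handwheel '[{"travel":[-0.12,-0.18,0],"dr":[0,0,0]},{"travel":[-0.12,-0.18,0],"dr":[0,0,0]},{"travel":[-0.12,-0.18,0],"dr":[0,0,0]},{"travel":[-0.12,-0.18,0],"dr":[0,0,0]},{"travel":[-0.12,-0.18,0],"dr":[0,0,0]},{"travel":[-0.1,-0.14,0],"dr":[0,0,0]},{"travel":[0,0,0],"dr":[0,0,0]},{"travel":[0,0,0],"dr":[0,0,0]}]'
python3 - <<'E'
from h import *
go(.549,-.1555,.005,np.radians(94))
E
```

```text
time_s: 21.1
eef_pos: [0.5367, -0.1412, 0.1113]
eef_rot: [-0.01, -0.035, 0.999, 0.004]
wrist_force: [-0.6, 1.3, -1.3]
opening: 0.35
travel [-0.089 -0.108  0.706] dr [ 0.018 -0.039  0.001] pos [ 0.5367 -0.1412  0.1113] open 0.35 q6 -2.11 t 21.1 F [-0.6  1.3 -1.3]
```

```bash
python3 -m handwheel '[{"travel":[-0.07,-0.1,0],"dr":[0.018,-0.035,0]},{"travel":[0,0,0.12],"dr":[0,0,0]},{"travel":[0,0,0.12],"dr":[0,0,0]},{"travel":[0,0,0.12],"dr":[0,0,0]},{"travel":[0,0,0.08],"dr":[0,0,0]},{"travel":[0,0,0],"dr":[0,0,0]},{"travel":[0,0,0],"dr":[0,0,0]}]'
python3 - <<'E'
from h import *
go(.549,-.1555,.005,np.radians(94))
E
```

```text
time_s: 21.68
eef_pos: [0.5464, -0.1545, 0.0364]
eef_rot: [-0.001, -0.037, 0.999, 0.0]
wrist_force: [0.4, -0.4, -0.1]
opening: 0.352
travel [-0.017 -0.008  0.21 ] dr [ 0.001 -0.005  0.008] pos [ 0.5464 -0.1545  0.0364] open 0.35 q6 -2.13 t 21.7 F [ 0.4 -0.4 -0.1]
```

```bash
python3 -m handwheel '[{"travel":[-0.02,-0.008,0.07],"dr":[0,-0.004,0]},{"travel":[0,0,0.06],"dr":[0,0,0]},{"travel":[0,0,0.04],"dr":[0,0,0]},{"travel":[0,0,0.02],"dr":[0,0,0]},{"travel":[0,0,0],"dr":[0,0,0]}]'
python3 - <<'E'
from h import *
go(.549,-.1555,.005,np.radians(94))
E
```

```text
time_s: 22.1
eef_pos: [0.5512, -0.1558, 0.0071]
eef_rot: [0.002, -0.038, 0.999, -0.001]
wrist_force: [-0.9, -0.1, -0.5]
opening: 0.35
travel [0.014 0.003 0.014] dr [-0.003  0.006  0.01 ] pos [ 0.5512 -0.1558  0.0071] open 0.35 q6 -2.13 t 22.1 F [-0.9 -0.1 -0.5]
```

```bash
python3 -m handwheel '[{"travel":[0.012,0.003,0.012],"dr":[0,0.006,0]},{"travel":[0,0,0],"dr":[0,0,0]}]'
python3 -m handwheel '[{"travel":[0,0,0],"dr":[0,0,0]},{"travel":[0,0,0],"dr":[0,0,0]},{"travel":[0,0,0],"dr":[0,0,0]},{"travel":[0,0,0],"dr":[0,0,0]},{"travel":[0,0,0],"dr":[0,0,0]},{"travel":[0,0,0],"dr":[0,0,0]}]' 1
python3 -m handwheel '[{"travel":[0,0,-0.05],"dr":[0,0,0]},{"travel":[0,0,-0.1],"dr":[0,0,0]},{"travel":[0,0,-0.2],"dr":[0,0,0]},{"travel":[0,0,-0.2],"dr":[0,0,0]},{"travel":[0,0,-0.2],"dr":[0,0,0]},{"travel":[0,0,-0.2],"dr":[0,0,0]},{"travel":[0,0,-0.1],"dr":[0,0,0]},{"travel":[0.2,0,0],"dr":[0,0,0]},{"travel":[0.2,0,0],"dr":[0,0,0]},{"travel":[0.2,0,0],"dr":[0,0,0]},{"travel":[0.2,0,0],"dr":[0,0,0]},{"travel":[0.2,0,0],"dr":[0,0,0]},{"travel":[0,0,0],"dr":[0,0,0]},{"travel":[0,0,0],"dr":[0,0,0]}]'
python3 - <<'E'
from h import *
go(.45,.318,.2,np.radians(62))
im=viewer.camera("wrist")[:,:,::-1]; cv2.imwrite("pics/w6.png",im); cal=viewer.get_calibration("wrist")
for X in ((.549,-.155,.034),(.549,-.155,0),(.6,-.151,.014)): print(proj("wrist",np.array(X),cal))
E
```

```text
time_s: 22.27
eef_pos: [0.5494, -0.1555, 0.0053]
eef_rot: [-0.0, -0.038, 0.999, -0.001]
wrist_force: [0.3, 1.0, -0.9]
opening: 0.348
time_s: 22.77
eef_pos: [0.5508, -0.1562, 0.0072]
eef_rot: [0.002, -0.038, 0.999, -0.002]
wrist_force: [0.4, 0.1, 0.4]
opening: 1.0
time_s: 23.93
eef_pos: [0.3959, -0.1671, 0.1796]
eef_rot: [0.005, -0.039, 0.999, -0.005]
wrist_force: [0.3, -0.1, 0.5]
opening: 1.001
travel [-0.611  3.195 -0.161] dr [-0.013  0.023  1.081] pos [ 0.3959 -0.1671  0.1796] open 1.00 q6 -2.32 t 23.9 F [ 0.3 -0.1  0.5]
[264.23383664 303.91131695]
[264.38439003 286.19989339]
[264.33824909 325.62383304]
```

View pics/w6.png

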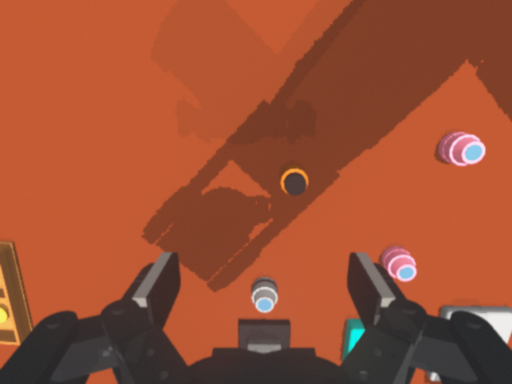

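The loupe stands upright at (264,302), centred in front of the holder base at (264,320), and the oil pot at (294,182) hasn't moved. Now the die.

```bash
python3 -m handwheel '[{"travel":[-0.03,0.2,-0.02],"dr":[0,0,0]},{"travel":[-0.03,0.2,-0.02],"dr":[0,0,0]},{"travel":[-0.03,0.2,-0.02],"dr":[0,0,0]},{"travel":[-0.03,0.2,-0.02],"dr":[0,0,0]},{"travel":[-0.03,0.2,-0.02],"dr":[0,0,0]},{"travel":[-0.03,0.2,-0.02],"dr":[0,0,0]},{"travel":[-0.03,0.2,-0.02],"dr":[0,0,0]},{"travel":[-0.03,0.2,-0.02],"dr":[0,0,0]},{"travel":[-0.03,0.2,-0.02],"dr":[0,0,0]},{"travel":[-0.03,0.2,-0.02],"dr":[0,0,0]},{"travel":[-0.03,0.2,0],"dr":[0,0,0]},{"travel":[-0.03,0.2,0],"dr":[0,0,0]},{"travel":[-0.03,0.2,0],"dr":[0,0,0]},{"travel":[0,0,0],"dr":[0,0,0.2]},{"travel":[0,0,0],"dr":[0,0,0.2]},{"travel":[0,0,0],"dr":[0,0,0.2]},{"travel":[0,0,0],"dr":[0,0,0.2]},{"travel":[0,0,0],"dr":[0,0,0.2]},{"travel":[0,0,0],"dr":[0,0,0]}]'
python3 - <<'E'
from h import *
go(.5643,.3181,.15,np.radians(62))
E
```

```text
time_s: 25.57
eef_pos: [0.4391, 0.2585, 0.2148]
eef_rot: [0.013, 0.227, 0.974, -0.0]
wrist_force: [-0.8, 0.5, 0.3]
opening: 1.002
travel [-0.561  0.723  0.451] dr [0.011 0.049 0.058] pos [0.4391 0.2585 0.2148] open 1.00 q6 -0.80 t 25.6 F [-0.8  0.5  0.3]
```

```bash
python3 -m handwheel '[{"travel":[-0.14,0.18,0.02],"dr":[0.01,0.05,0.05]},{"travel":[-0.14,0.18,0.1],"dr":[0,0,0]},{"travel":[-0.14,0.18,0.1],"dr":[0,0,0]},{"travel":[-0.12,0.16,0.1],"dr":[0,0,0]},{"travel":[0,0,0.1],"dr":[0,0,0]},{"travel":[0,0,0],"dr":[0,0,0]},{"travel":[0,0,0],"dr":[0,0,0]}]'
python3 - <<'E'
from h import *
go(.5643,.3181,.1,np.radians(62))
cal=viewer.get_calibration("wrist"); im=viewer.camera("wrist")[:,:,::-1].copy()
cv2.imwrite("pics/w7.png",cv2.resize(im,(800,600),interpolation=cv2.INTER_CUBIC)); print(proj("wrist",np.array([.5643,.3181,.026]),cal)*1.5625,proj("wrist",np.array([.5643,.3181,.018]),cal)*1.5625)
E
```

```text
time_s: 26.15
eef_pos: [0.5631, 0.3218, 0.1462]
eef_rot: [-0.002, 0.227, 0.974, 0.0]
wrist_force: [0.3, 0.5, 1.0]
opening: 0.999
travel [-0.02  -0.018  0.308] dr [-0.002 -0.008  0.057] pos [0.5631 0.3218 0.1462] open 1.00 q6 -0.78 t 26.1 F [0.3 0.5 1. ]
[407.30329333 300.62188455] [407.42827382 296.66279007]
```

View pics/w7.png

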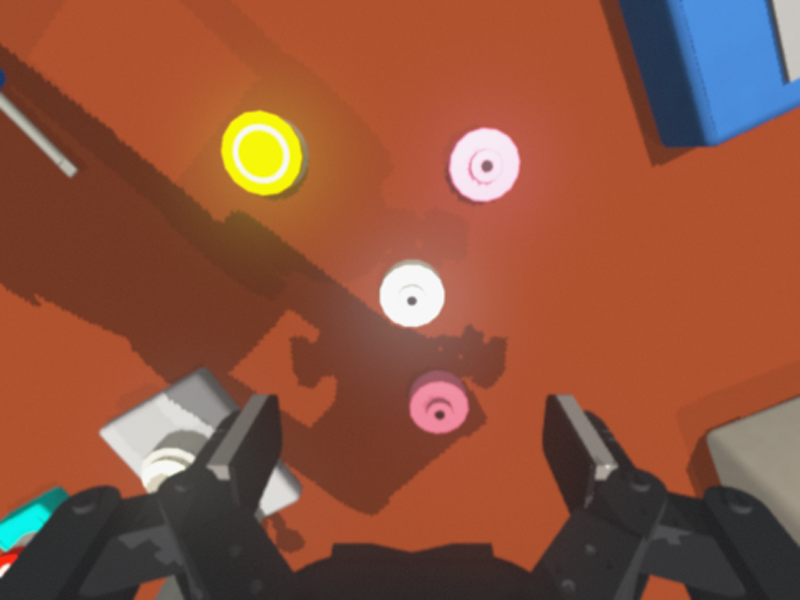

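The white die's boss is at (412,300), about 3 mm along tool +y from where I predicted. The yellow tin (262,153) and the pink dies (485,163) and (439,403) are clear of the fingers. Descending.

```bash
python3 -m handwheel '[{"travel":[-0.02,-0.005,0],"dr":[0,-0.008,0]},{"travel":[0,0,0.15],"dr":[0,0,0]},{"travel":[0,0,0.15],"dr":[0,0,0]},{"travel":[0,0,0.15],"dr":[0,0,0]},{"travel":[0,0,0.1],"dr":[0,0,0]},{"travel":[0,0,0],"dr":[0,0,0]},{"travel":[0,0,0],"dr":[0,0,0]}]'
python3 - <<'E'
from h import *
go(.5656,.3207,.002,np.radians(64))
E
```

```text
time_s: 26.78
eef_pos: [0.5688, 0.3207, 0.0739]
eef_rot: [0.007, 0.224, 0.974, 0.004]
wrist_force: [0.1, 0.1, -0.2]
opening: 0.999
travel [ 0.025 -0.014  0.479] dr [0.02  0.025 0.003] pos [0.5688 0.3207 0.0739] open 1.00 q6 -0.78 t 26.8 F [ 0.1  0.1 -0.2]
```

```bash
python3 -m handwheel '[{"travel":[0.025,-0.014,0.05],"dr":[0.02,0.025,0]},{"travel":[0,0,0.12],"dr":[0,0,0]},{"travel":[0,0,0.12],"dr":[0,0,0]},{"travel":[0,0,0.08],"dr":[0,0,0]},{"travel":[0,0,0.04],"dr":[0,0,0]},{"travel":[0,0,0],"dr":[0,0,0]},{"travel":[0,0,0],"dr":[0,0,0]}]'
python3 - <<'E'
from h import *
go(.5656,.3207,.002,np.radians(64))
E
```

```text
time_s: 27.37
eef_pos: [0.57, 0.3227, 0.021]
eef_rot: [0.005, 0.223, 0.975, 0.004]
wrist_force: [0.4, 0.1, 0.6]
opening: 1.0
travel [ 0.022 -0.026  0.126] dr [0.017 0.016 0.006] pos [0.57   0.3227 0.021 ] open 1.00 q6 -0.79 t 27.4 F [0.4 0.1 0.6]
```

```bash
python3 -m handwheel '[{"travel":[0.022,-0.026,0.05],"dr":[0.017,0.016,0]},{"travel":[0,0,0.05],"dr":[0,0,0]},{"travel":[0,0,0.03],"dr":[0,0,0]},{"travel":[0,0,0],"dr":[0,0,0]}]'
python3 - <<'E'
from h import *
go(.5656,.3207,.002,np.radians(64))
E
```

```text
time_s: 27.7
eef_pos: [0.5667, 0.3211, 0.0025]
eef_rot: [0.001, 0.223, 0.975, 0.001]
wrist_force: [0.1, 1.0, 0.2]
opening: 1.002
travel [ 0.005 -0.006  0.004] dr [0.004 0.004 0.006] pos [0.5667 0.3211 0.0025] open 1.00 q6 -0.79 t 27.7 F [0.1 1.  0.2]
```

```bash
python3 -m handwheel '[{"travel":[0.005,-0.006,0.004],"dr":[0,0,0]},{"travel":[0,0,0],"dr":[0,0,0]},{"travel":[0,0,0],"dr":[0,0,0]},{"travel":[0,0,0],"dr":[0,0,0]},{"travel":[0,0,0],"dr":[0,0,0]},{"travel":[0,0,0],"dr":[0,0,0]},{"travel":[0,0,0],"dr":[0,0,0]},{"travel":[0,0,0],"dr":[0,0,0]},{"travel":[0,0,0],"dr":[0,0,0]},{"travel":[0,0,0],"dr":[0,0,0]},{"travel":[0,0,0],"dr":[0,0,0]}]' -1
python3 -m handwheel '[{"travel":[0,0,-0.1],"dr":[0,0,0]},{"travel":[0,0,-0.2],"dr":[0,0,0]},{"travel":[0,0,-0.2],"dr":[0,0,0]},{"travel":[0,0,-0.2],"dr":[0,0,0]},{"travel":[0,0,-0.1],"dr":[0,0,0]},{"travel":[0,0,0],"dr":[0,0,0]},{"travel":[0,0,0],"dr":[0,0,0]}]'
python3 - <<'E'
from h import *
go(.46,.19,.12,np.radians(94)); go(.505,.1205,.1,np.radians(94))
E
```

```text
time_s: 28.62
eef_pos: [0.566, 0.3208, 0.0026]
eef_rot: [0.002, 0.223, 0.975, 0.001]
wrist_force: [0.5, 0.0, -0.7]
opening: 0.444
time_s: 29.2
eef_pos: [0.5643, 0.3203, 0.1313]
eef_rot: [0.001, 0.223, 0.975, 0.001]
wrist_force: [-0.2, 0.3, -1.5]
opening: 0.441
travel [ 0.248 -1.085  0.074] dr [ 0.002  0.003 -0.994] pos [0.5643 0.3203 0.1313] open 0.44 q6 -0.79 t 29.2 F [-0.2  0.3 -1.5]
travel [-0.223 -1.371  0.207] dr [ 0.002  0.003 -0.994] pos [0.5643 0.3203 0.1313] open 0.44 q6 -0.79 t 29.2 F [-0.2  0.3 -1.5]
```

```bash
python3 -m handwheel '[{"travel":[0.04,-0.18,0],"dr":[0,0,0]},{"travel":[0.04,-0.18,0],"dr":[0,0,0]},{"travel":[0.04,-0.18,0],"dr":[0,0,0]},{"travel":[0.04,-0.18,0],"dr":[0,0,0]},{"travel":[0.04,-0.18,0],"dr":[0,0,0]},{"travel":[0.04,-0.16,0],"dr":[0,0,0]},{"travel":[0,0,0],"dr":[0,0,-0.2]},{"travel":[0,0,0],"dr":[0,0,-0.2]},{"travel":[0,0,0],"dr":[0,0,-0.2]},{"travel":[0,0,0],"dr":[0,0,-0.2]},{"travel":[0,0,0],"dr":[0,0,-0.15]},{"travel":[0,0,0],"dr":[0,0,0]}]'
python3 - <<'E'
from h import *
go(.505,.1205,.1,np.radians(94))
E
```

```text
time_s: 30.2
eef_pos: [0.4472, 0.1854, 0.1174]
eef_rot: [-0.01, -0.035, 0.999, -0.001]
wrist_force: [0.2, 0.0, 0.5]
opening: 0.442
travel [-0.357 -0.458  0.11 ] dr [-0.002 -0.037  0.   ] pos [0.4472 0.1854 0.1174] open 0.44 q6 -1.49 t 30.2 F [0.2 0.  0.5]
```

```bash
python3 -m handwheel '[{"travel":[-0.12,-0.15,0],"dr":[0,-0.037,0]},{"travel":[-0.12,-0.15,0],"dr":[0,0,0]},{"travel":[-0.11,-0.15,0],"dr":[0,0,0]},{"travel":[0,0,0.1],"dr":[0,0,0]},{"travel":[0,0,0.15],"dr":[0,0,0]},{"travel":[0,0,0.15],"dr":[0,0,0]},{"travel":[0,0,0.08],"dr":[0,0,0]},{"travel":[0,0,0],"dr":[0,0,0]},{"travel":[0,0,0],"dr":[0,0,0]}]'
python3 - <<'E'
from h import *
go(.505,.1205,.0035,np.radians(94))
E
```

```text
time_s: 30.95
eef_pos: [0.502, 0.1182, 0.036]
eef_rot: [-0.004, -0.023, 1.0, -0.001]
wrist_force: [-0.7, 0.6, -0.3]
opening: 0.445
travel [-0.023  0.015  0.217] dr [-0.002 -0.016 -0.044] pos [0.502  0.1182 0.036 ] open 0.45 q6 -1.62 t 30.9 F [-0.7  0.6 -0.3]
```

```bash
python3 -m handwheel '[{"travel":[-0.02,0.015,0.07],"dr":[0,-0.016,0]},{"travel":[0,0,0.06],"dr":[0,0,0]},{"travel":[0,0,0.04],"dr":[0,0,0]},{"travel":[0,0,0.02],"dr":[0,0,0]},{"travel":[0,0,0],"dr":[0,0,0]}]'
python3 - <<'E'
from h import *
go(.505,.1205,.0035,np.radians(94))
E
```

```text
time_s: 31.37
eef_pos: [0.5056, 0.121, 0.008]
eef_rot: [0.001, -0.022, 1.0, -0.0]
wrist_force: [-0.4, -0.1, -0.6]
opening: 0.444
travel [ 0.004 -0.003  0.03 ] dr [-0.002  0.003 -0.05 ] pos [0.5056 0.121  0.008 ] open 0.44 q6 -1.61 t 31.4 F [-0.4 -0.1 -0.6]
```

Lower the last 4 mm, release, rise, and pull back for the final views.

```bash
python3 -m handwheel '[{"travel":[0.004,-0.003,0.025],"dr":[0,0,0]},{"travel":[0,0,0.006],"dr":[0,0,0]},{"travel":[0,0,0],"dr":[0,0,0]}]'
python3 -m handwheel '[{"travel":[0,0,0],"dr":[0,0,0]},{"travel":[0,0,0],"dr":[0,0,0]},{"travel":[0,0,0],"dr":[0,0,0]},{"travel":[0,0,0],"dr":[0,0,0]},{"travel":[0,0,0],"dr":[0,0,0]},{"travel":[0,0,0],"dr":[0,0,0]}]' 1
python3 -m handwheel '[{"travel":[0,0,-0.05],"dr":[0,0,0]},{"travel":[0,0,-0.1],"dr":[0,0,0]},{"travel":[0,0,-0.2],"dr":[0,0,0]},{"travel":[0,0,-0.2],"dr":[0,0,0]},{"travel":[0,0,-0.2],"dr":[0,0,0]},{"travel":[0,0,-0.2],"dr":[0,0,0]},{"travel":[0,0,-0.2],"dr":[0,0,0]},{"travel":[0.2,0,-0.1],"dr":[0,0,0]},{"travel":[0.2,0,-0.1],"dr":[0,0,0]},{"travel":[0.2,0,0],"dr":[0,0,0]},{"travel":[0.2,0,0],"dr":[0,0,0]},{"travel":[0.1,0,0],"dr":[0,0,0]},{"travel":[0,0,0],"dr":[0,0,0]},{"travel":[0,0,0],"dr":[0,0,0]},{"travel":[0,0,0],"dr":[0,0,0]},{"travel":[0,0,0],"dr":[0,0,0]},{"travel":[0,0,0],"dr":[0,0,0]},{"travel":[0,0,0],"dr":[0,0,0]}]'
python3 - <<'E'
from h import *
im=viewer.camera("top")[:,:,::-1].copy(); cv2.imwrite("pics/top1raw.png",im)
cv2.imwrite("pics/top1.png",cv2.resize(im[125:285,90:360],(800,474),interpolation=cv2.INTER_CUBIC))
s=viewer.camera("side")[:,:,::-1]; cv2.imwrite("pics/side1.png",cv2.resize(s,(800,600),interpolation=cv2.INTER_CUBIC))
E
```

```text
time_s: 31.62
eef_pos: [0.5057, 0.1205, 0.004]
eef_rot: [0.002, -0.022, 1.0, -0.001]
wrist_force: [-0.2, -0.2, -1.1]
opening: 0.441
time_s: 32.12
eef_pos: [0.5069, 0.1205, 0.0053]
eef_rot: [0.003, -0.022, 1.0, -0.001]
wrist_force: [-0.4, -0.1, -0.5]
opening: 1.0
time_s: 33.62
eef_pos: [0.3687, 0.1144, 0.2254]
eef_rot: [0.008, -0.021, 1.0, -0.001]
wrist_force: [-0.1, 0.7, -0.3]
opening: 0.999
```

View pics/top1.png

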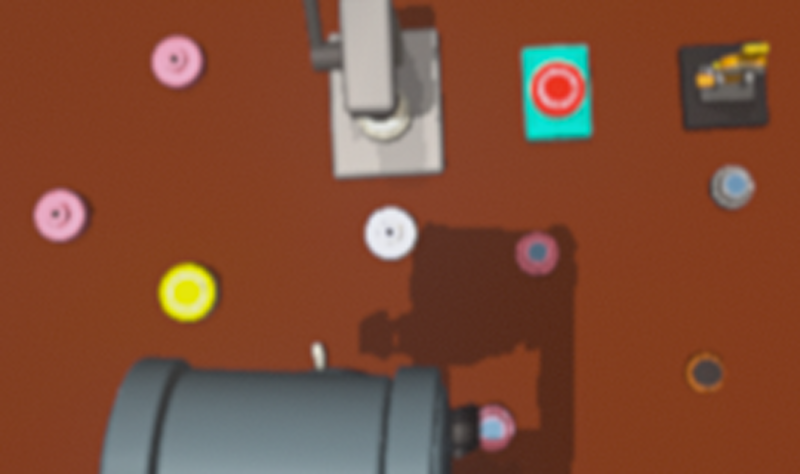

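View pics/side1.png

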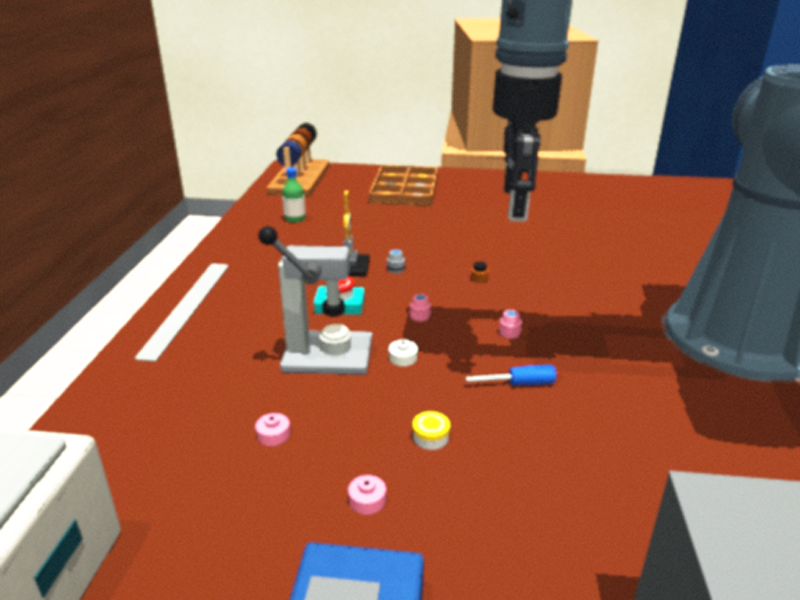

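The final top crop shows the die at (390,232), the loupe at (736,184), and the block with the tin at (557,90). The yellow tin (188,292) and oil pot (706,372) are unchanged, and the side view shows the screwdriver unchanged and everything upright. Last, a numeric check in the base frames, then I'll hand in.

Run:
```python
from h import *
T=lambda p,z: ray("top",*cr(p),z)[:2]
H=np.array([.6335,-.150]);P=np.array([.6145,.1275]); v=(P-H)/np.linalg.norm(P-H); u=np.array([v[1],-v[0]])
f=lambda X,O:(np.array([(X-O)@u,(X-O)@v])*1000).round(1)
L,D,t=T((736,184.5),.034),T((390,232),.022),T((557.5,88.5),.046)
im=cv2.imread("pics/top1raw.png"); _,m=blobs(im,(80,100,80),(95,255,255)); B=[T0 for T0 in [ray("top",*cv2.minAreaRect(cv2.findNonZero(m[130:180,255:300]))[0]+np.array([255,130]),.024)[:2]]][0]
print("loupe",f(L,H),"die",f(D,P),"block",f(B,H),np.linalg.norm(B-H),np.linalg.norm(B-P),"tin-block",(t-B)*1000)
ctrl.hand_in(); print(tool()[2]["time_s"])
```

```text
loupe [-84.4  -0.8] die [-109.    -0.4] block [ -1.5 138.1] 0.1380647919180366 0.14010070210432307 tin-block [-0.97960923  0.14370275]
the job is handed in; nothing more can be done
the job is handed in; nothing more can be done
```

I set out all four parts and handed the job in. No verdict is reported, but my last camera measurements put every part well inside its limits. The last clock reading before handing in was 33.6 s of the 120 s allowed.

| Part | Measured at the end | Allowed |
|---|---|---|
| Turquoise block | 1.5 mm off the holder–press line; 138 mm from the holder, 140 mm from the press | within 15 mm; under 156 mm |
| Red-lidded tin on the block | 1 mm from the block's centre | within 12 mm |
| Chrome loupe, holder frame | x −84 mm, y −1 mm | x −100 to −70 mm, y ±15 mm |
| White die, press frame | x −109 mm, y −0.4 mm | x −125 to −95 mm, y ±15 mm |

- **Upright and clear:** all four parts look upright in the final side and top views, and the gripper is open and clear of everything.
- **Left alone:** the yellow-lidded tin, screwdriver, oil pot and pink look-alikes appear unmoved. I judged this by eye from the pictures and did not measure it.
- **Disagreements:** the top and wrist cameras differed by 2–3 mm on the base positions, so I averaged them. The white die was about 3 mm from its first estimate, and I corrected for that before gripping it. No check failed.

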